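# Level and pin the tipping sample tray

### The job

The tipping tray in the grain-testing corner has just been emptied and still leans away from the robot. Swing it back until it is level on its stop, then take the locking pin (the one with the plain cylindrical knob) from the wooden pin block and drop it fully home through the lug and the block under it beside the tray, so that the tray is locked level. Leave the pin in place and let go.

Things in the scene. Friction and masses are not known exactly. Their poses are not given: they have to be found in the camera images.
- tray (a joint): Tilt of the blue sample tray (170 x 220 x 35 mm) between two cheeks, about a level trunnion axis 110 mm above the table. 0 = level, on its stop; positive = edge nearer the robot raised; starts at 0.45 to 0.8. Stiff (3 N at the tab): it stays where left. Outside its left cheek it swings a flat steel lug (46 x 58 x 10 mm, underside 80 mm from the axis) with a 21 mm hole, level with the tray.
- press_tab (a point): Middle of the upper face of the flat blue tab (55 mm along the swing x 70 mm wide, 6 mm thick) on the tray's edge nearer the robot, to be pushed down from above. 112 mm from the trunnion axis; turns with the tray. x from tab to tray, y along the trunnion axis, z square to the tab. Tray level: at (-112, -156, -67) mm in the frame of lock_hole, 115 mm above the table.
- lock_hole (a point): Mouth centre of the vertical 21 mm through hole in the dark steel block (40 x 50 x 42 mm) fixed outside the left cheek, 182 mm above the table, 72 mm above the trunnion axis. z up, y along the axis away from the tray, x level, away from the robot. Tray level: the lug's hole is concentric above it, lug top 18 mm above this point. Tray tilted: the lug has swung off to +x. Turned up to 0.25 rad.
- lock_pin: Steel pin, 108 mm, 0.1 to 0.17 kg: shaft 14 mm thick, tip tapered; origin at the tip, z up: collar (30 mm) 70 to 74 mm, black cylindrical knob (26 mm) 74 to 108 mm. Stands in a wooden block 75 mm high right of the tray, holes 65 mm apart in a row along about y (up to 0.25 rad off). The disc-headed and T-headed pins there are not for this. Home: collar on the lug, tip 52 mm below lock_hole.

How it is judged:
On the way:
1. the tray has been swung to level (within 0.1 rad of its stop) (value of joint tray below 0.1 rad), for 0.2 s.
At the end, for the whole second after the job is handed in: The tray is level (tilt under 0.15 rad) and at rest; the locking pin stands upright (within 0.17 rad) in the lug and the fixed block, its tip within 12 mm sideways of the hole's axis and 42 to 62 mm below lock_hole (home within 10 mm), at rest and released (value of joint tray below 0.15 rad and horizontal distance between lock_pin and lock_hole below 0.012 m and z of lock_pin in the frame of lock_hole between -0.062 and -0.042 m and angle between lock_pin's own z axis and vertical below 0.17 rad and linear speed of lock_pin below 0.02 m/s and velocity of joint tray between -0.05 and 0.05 rad/s); the robot touches nothing.
It also fails if it takes over 58 s, if anything falls off the work surface, if the arm or the gripper's body presses on something with over 40 N, if the wrist force passes 120 N, or if a joint passes its speed limit or range.

### The arm

A 6-joint arm with a two-finger parallel gripper is mounted at the origin on the work surface. World frame = base frame: x ahead of the robot, y to its left, z up, the work surface at z = 0. Lengths are in m, angles in rad, forces in N, time in s.
With the tool pointing down it reaches from about 0.35 to 0.85 m from the base axis. Payload 8.1 kg.
Tool frame: the origin (TCP) lies on the centre line of the jaws, within the pads' length; the fingertips stand 17 mm ahead of it and the grasp point (between the pads) lies 2 mm behind it; z points along the fingers, y is the line along which they close (so a half turn about z gives the same grasp; the last joint's range is limited). The gripper opens to 93 mm and grips with 3 to 60 N. Pads are 15 mm wide; open, the fingers measure 128 mm over their backs; the gripper's body (75 mm by 188 mm) begins 65 mm behind the grasp point.
Start: joints at [1.213, 0.13, 1.488, -0, 1.523, -0.085], TCP at [0.162, 0.578, 0.205] pointing down, gripper open.
Joint ranges: [-2.96, 2.96], [-0.89, 2.26], [0.02, 2.5], [-1.34, 4.48], [0, 2.73], [-2.66, 2.66]. Speed limits (rad/s): [2.39, 2.39, 2.79, 3.14, 3.14, 3.14].

### API

Orientations are given as a rotation vector (axis times angle).
In Python, from plant import robot, optics, close_job, models gives the robot as it stands.
- The arm moves only by the shell command python3 -m inch 'ROWS' [OPENING] [FORCE]. ROWS is a JSON object of lists of equal length, an entry for each row: "travel": the shift along the tool's x, y, z in m, a list of three; "spin": the turn about the tool's z in rad. In form: {"travel": [[x, y, z], ...], "spin": [spin, ...]}. A call has 1 to 10 rows; each row is the pose to reach, as a shift and turn from the pose commanded when the call began, along the tool's axes at that moment; what a row does not reach only later rows make up. A row lasts 1/12 s, in which the tool goes at most 41.7 mm and 7.16 degrees, less where a joint would pass 70% of its speed; a pose out of reach is approached as far as the arm can. A call with a gripper value outside its range is refused whole. OPENING is the closure, from 0 (fully open) to 1 (shut), set as the call begins (- or left out, the last holds). The fingers move at their own pace and stop on an object; FORCE is the grip in N (left out, the last holds). Time passes only in rows, so rows that repeat a pose let the fingers close. It gives the time, the measured TCP pose, the force, the opening and the grip force at its end, in the units of the state.
- robot.read_state(): the state, without advancing time (a new reading comes with each control period).
- optics.read_camera(name): name is "scene" or "top" or "wrist"; returns (picture, depth): 480x640x3 uint8, red, green, blue; 480x640 float32, m along the optical axis (not along the pixel's ray), 0 where there is no reading.
- optics.camera_info(name): a dict with "camera_matrix" (3x3 intrinsics, pixels), "view" (4x4, takes a point from world to camera coordinates). Camera axes: x right, y down, z forward; pixel columns grow to the right and rows downward; lengths in m; the calibration is good to about 2 mm. A picture is of the moment at which its call begins: read the wrist's pose just before it. camera_info takes no time and is no camera call; for the wrist camera it gives the pose at the moment of the call.
- close_job(): hands the job in; it is judged then, once.
Trained networks look in the newest picture that a camera, given by its name, has taken for a name from the list of things; names that differ only in an ending like _2 or _b are one class to them, and where a whole thing is asked for, a point or a joint stands for the part that bears it (a point fixed in the world has none). Each returns a list of dicts, best first, with "p" (0 to 1); they miss things now and then, are a little off and sometimes report something else, mostly with a low value. They report only what shows in the picture. A call takes as long as a camera call.
- models.look_for(camera, name): "centre" ([x, y, z] in m, in world coordinates, good to about 4 mm: the middle of the surface that is visible of it).
- models.masks_of(camera, name): "region" (480x640 bool, what is visible of it).
The state is a dict: "t": time; "q": joint angles; "dq": joint speeds; "joint_torque": joint torques, N m; "tool_pos": TCP position; "orientation": TCP orientation; "force": force on the tool from outside, world axes, zero at the start; "wrist_torque": the same for the moment, N m; "opening": finger opening in m; "gripper_force": force on a finger pad.
Only numpy, scipy, OpenCV 4.12 (cv2) and the standard library are available. Lean on these libraries where they do the work, as an engineer would, in place of code of your own. Each camera call takes 0.05 s, during which the arm holds its last target. There are 200 camera calls.

## Working session

There is one attempt and no reset: what is moved stays moved. The work goes in short steps, Python scripts to look and compute and a shell command to move; the robot and the scene stay as the last step left them, time stands still between calls to the robot, and variables do not carry over. Pictures are saved under pics/ and viewed, at most 10 in all, crops included, and the job is handed in when it is done.

```bash
mkdir -p pics; ls; cat > h.py <<'E'
import numpy as np, cv2
from plant import robot, optics, models
def px2w(cam,u,v,d):
    i=optics.camera_info(cam);K=np.array(i["camera_matrix"]);V=np.array(i["view"])
    p=np.array([(u-K[0,2])/K[0,0]*d,(v-K[1,2])/K[1,1]*d,d,1.]);return (np.linalg.inv(V)@p)[:3]
def cloud(cam,depth):
    i=optics.camera_info(cam);K=np.array(i["camera_matrix"]);V=np.array(i["view"])
    v,u=np.mgrid[:480,:640];d=depth
    P=np.stack([(u-K[0,2])/K[0,0]*d,(v-K[1,2])/K[1,1]*d,d,np.ones_like(d)],-1)
    W=P@np.linalg.inv(V).T;W=W[...,:3];W[d==0]=np.nan;return W
def snap(cam,name):
    im,d=optics.read_camera(cam);cv2.imwrite(f"pics/{name}.png",im[...,::-1]);np.save(f"pics/{name}.npy",d);return im,d
E
python3 - <<'E'
from h import *
np.set_printoptions(precision=4,suppress=True)
print(robot.read_state())
for c in ("top","scene"):
    im,d=snap(c,c+"0")
    W=cloud(c,d);np.save(f"pics/{c}W.npy",W)
    for n in ("tray","press_tab","lock_pin","lock_hole"):
        for r in models.look_for(c,n)[:4]: print(c,n,r["p"],np.array(r["centre"]))
a=np.hstack([cv2.imread("pics/top0.png"),cv2.imread("pics/scene0.png")])
cv2.imwrite("pics/both.png",cv2.resize(a,(800,300),interpolation=cv2.INTER_AREA))
E
```

```text
pics
{'t': 0.0, 'q': array([ 1.2126,  0.1311,  1.4893, -0.    ,  1.523 , -0.0854]), 'dq': array([ 0.0001, -0.0009, -0.0013,  0.0014,  0.001 , -0.0001]), 'joint_torque': array([  0.0009, -55.984 , -49.1759,   0.0768,   0.0354,  -0.0002]), 'tool_pos': array([0.1614, 0.5773, 0.2038]), 'orientation': array([-0.4271, -3.112 ,  0.0028]), 'force': array([ 0.2534,  0.346 , -0.2644]), 'wrist_torque': array([-0.0111,  0.0459, -0.1064]), 'gripper_force': 0.0, 'opening': 0.09295461818119306}
top tray 0.63 [0.5349 0.0796 0.0987]
top press_tab 0.85 [0.5356 0.0761 0.0941]
top press_tab 0.59 [ 0.538  -0.3237  0.1137]
top lock_pin 0.57 [ 0.5377 -0.3259  0.1148]
top lock_hole 0.84 [0.5244 0.0937 0.0812]
scene tray 0.88 [0.5277 0.0765 0.0962]
scene press_tab 0.98 [0.5282 0.0721 0.0988]
scene lock_hole 0.94 [0.5499 0.085  0.084 ]
```

View pics/top0.png

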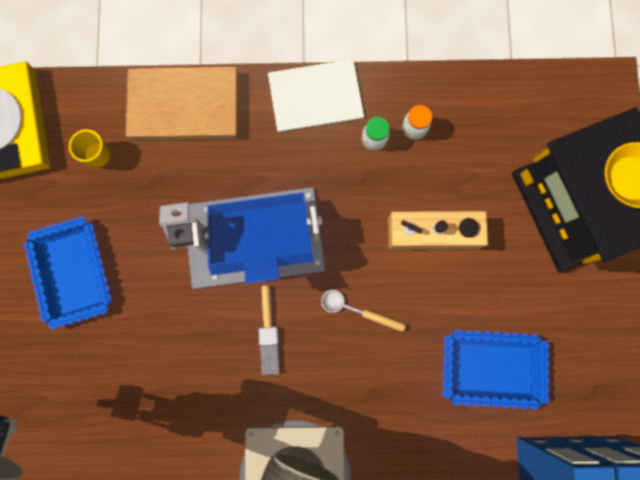

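View pics/scene0.png

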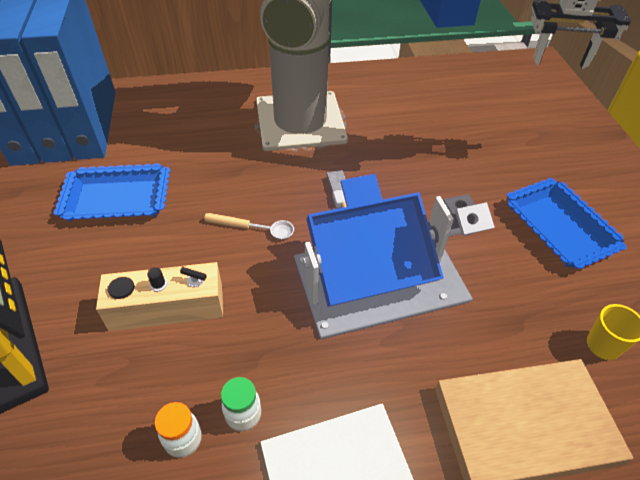

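The top view shows the pin block with a T-head at (413,227), the cylindrical knob at (441,227) and a disc at (470,228). The lug with its hole is at (175,212), the fixed block is just nearer the robot at about (178,238), and the tab is at (262,272). The scene view agrees: knob at (156,278), lug hole at (472,218), tab at (360,188).

```bash
python3 - <<'E'
from h import *
np.set_printoptions(precision=4,suppress=True)
T=np.load("pics/topW.npy");S=np.load("pics/sceneW.npy")
def pr(n,W,u0,u1,v0,v1,s=1):
    print(n,u0,v0);R=W[v0:v1:s,u0:u1:s]
    print((R[...,2]*1000).round().astype(float))
pr("top pins z",T,386,492,208,252,4)
pr("top lug z",T,158,206,200,252,3)
for c,W,u,v in (("top",T,441,227),("top",T,470,228),("top",T,413,227),("top",T,175,212),("top",T,262,274),("top",T,178,236),("scene",S,156,270),("scene",S,121,287),("scene",S,360,188),("scene",S,460,202),("scene",S,484,216)):
    print(c,u,v,W[v-1:v+2,u-1:u+2].reshape(-1,3).mean(0))
for c,f in (("top",(150,190,200,260)),("scene",(430,180,500,240))):
    im=cv2.imread(f"pics/{c}0.png");x0,y0,x1,y1=f
    cv2.imwrite(f"pics/{c}crop.png",cv2.resize(im[y0:y1,x0:x1],None,fx=5,fy=5,interpolation=cv2.INTER_CUBIC))
a=[cv2.resize(cv2.imread(f"pics/{c}crop.png"),(360,360)) for c in("top","scene")]
a.append(cv2.resize(cv2.imread("pics/top0.png")[200:260,380:500],(720,230)) [:, :720]) 
cv2.imwrite("pics/crops.png",np.vstack([np.hstack(a[:2]),a[2]]))
# baseplate: near z 0..0.02 grey? yaw from tab edge / pin block top
m=(abs(T[...,2]-.075)<.006);m[:,:380]=0;m[:,500:]=0;m[:200]=0;m[260:]=0
r=cv2.minAreaRect(T[m][:,:2].astype(np.float32)*1000);print("pinblock",r,cv2.boxPoints(r))
E
```

```text
top pins z 386 208
[[  1.   1.   1.  -0.   4.  -0.  -1.  -4.   2.   5.  -3.  -1.   1.   1.
    0.  -2.   3.   3.   5.   2.   2.  -1.  -0.   4.  -0.   9.  -1.]
 [ -4.  -1.  78.  75.  74.  74.  72.  72.  73.  77.  77.  78.  77.  78.
   78.  75.  75.  75.  74.  74.  75.  77.  78.  74.  74.   4.  -1.]
 [ -4.  61.  79.  71.  74.  76.  71.  78.  74.  77.  76.  73.  77.  80.
   69.  75.  72.  79.  79.  74.  72.  71.  77.  76.  80.   0.  -3.]
 [  3.  60.  76.  78. 103.  81.  67.  81.  74.  76.  73.  71.  75.  75.
  115.  74.  73.  78.  78.  82.  89.  84.  81.  75.  76.   4.  -2.]
 [-10.  56.  77.  77. 102.  99. 100.  75.  73.  75.  76.  79.  77. 111.
  118. 110.  77.  72.  nan  78.  87.  84.  81.  85.  74.   4.  -2.]
 [ -3.  55.  78.  73.  75.  80.  98. 105. 103.  75.  77.  74.  95. 115.
  113. 107.  77.  78.  77.  84.  84.  89.  87.  84.  76.   6.   4.]
 [ -0.  50.  73.  70.  76.  85.  76.  73. 104.  81.  77.  76.  79.  93.
   85.  76.  75.  73.  77.  86.  85.  82.  84.  75.  70.   1.  -0.]
 [  3.  50.  78.  76.  75.  71.  71.  77.  78.  80.  72.  77.  82.  72.
   79.  74.  72.  76.  78.  7
[... 1921 characters left out ...]
]
 [  1.   0.  -4.   1.   4.   4.   1.   1.   1.   0.  14.   7.  19.  16.
   16.  94.]]
top 441 227 [ 0.537  -0.327   0.1124]
top 470 228 [ 0.5383 -0.3965  0.0853]
top 413 227 [ 0.5393 -0.2676  0.1048]
top 175 212 [0.5862 0.2591 0.0784]
top 262 274 [0.435  0.0561 0.1754]
top 178 236 [0.5225 0.2383 0.1368]
scene 156 270 [ 0.5384 -0.3264  0.1138]
scene 121 287 [ 0.5444 -0.3933  0.0847]
scene 360 188 [0.4437 0.0568 0.1696]
scene 460 202 [0.5118 0.2292 0.1754]
scene 484 216 [0.5621 0.2532 0.1877]
pinblock ((540.9153442382812, -328.5290832519531), (211.3671112060547, 76.96939086914062), 89.76200866699219) [[ 501.992  -434.0519]
 [ 578.9608 -434.3716]
 [ 579.8387 -223.0063]
 [ 502.8699 -222.6866]]
```

View pics/crops.png

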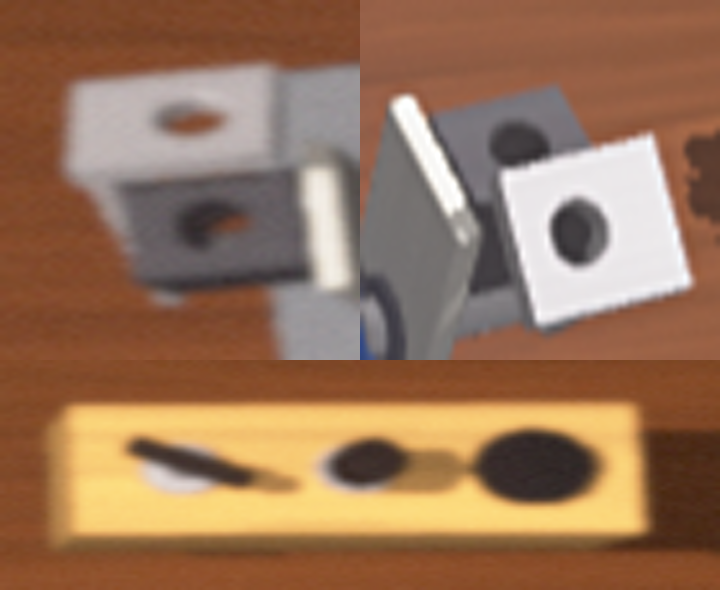

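```bash
cat >> h.py <<'E'
from scipy.spatial.transform import Rotation as Ro
from scipy.optimize import least_squares
def to(p,yaw=None):
    "delta in tool axes to bring TCP to p; tool y brought to heading yaw (mod pi)"
    s=robot.read_state();R=Ro.from_rotvec(s["orientation"]).as_matrix()
    h=np.arctan2(R[1,1],R[0,1]);sp=0 if yaw is None else -((yaw-h+np.pi/2)%np.pi-np.pi/2)
    print("TCP",s["tool_pos"].round(4),"head y",round(h,3),"q6",s["q"][5].round(2),"zaxis",R[:,2].round(3),"-> travel",(R.T@(np.array(p)-s["tool_pos"])).round(4),"spin",round(sp,3))
def plane(cam,u,v,z):
    a=px2w(cam,u,v,.5);b=px2w(cam,u,v,1.5);return a+(b-a)*(z-a[2])/(b[2]-a[2])
def tri(*obs):
    A=[];B=[]
    for c,u,v in obs:
        a=px2w(c,u,v,.5);b=px2w(c,u,v,1.5);n=(b-a)/np.linalg.norm(b-a);M=np.eye(3)-np.outer(n,n);A.append(M);B.append(M@a)
    return np.linalg.lstsq(np.vstack(A),np.hstack(B),rcond=None)[0]
E
python3 - <<'E'
from h import *
np.set_printoptions(precision=4,suppress=True)
T=np.load("pics/topW.npy");S=np.load("pics/sceneW.npy")
ht=(179.4,233.6);hs=(460.9,203.8)
H=tri(("top",*ht),("scene",*hs));print("hole tri",H,"plane",plane("top",*ht,.182),plane("scene",*hs,.182))
k=tri(("top",441,226.5),("scene",155.5,272));print("knob tri",k)
# base plate yaw & tab
m=(T[...,2]>.006)&(T[...,2]<.022);m[:,:186]=0;m[:,330:]=0;m[:184]=0;m[292:]=0
r=cv2.minAreaRect(T[m][:,:2].astype(np.float32)*1000);print("plate",r)
for c,W in(("top",T),("scene",S)):
    im,_=optics.read_camera(c)
    rs=models.masks_of(c,"press_tab")
    q=models.masks_of(c,"lock_pin")
    for x in q[:2]:
        P=W[x["region"]];P=P[P[:,2]>.105];print(c,"pin mask",x["p"],P.shape,np.nanmedian(P,0),np.nanmean(P,0))
    # tab: blue points nearer robot than tray, above z .15
    mm=(W[...,2]>.14)&(W[...,2]<.2)&(W[...,0]<.462)&(W[...,0]>.38)&(abs(W[...,1]-.06)<.06)
    P=W[mm];print(c,"tab",P.mean(0),P.min(0),P.max(0))
a=.09
to([.437,.057,.25],np.pi/2+a)
E
```

```text
hole tri [0.5207 0.2263 0.1802] plane [0.5203 0.2254 0.182 ] [0.5224 0.2257 0.182 ]
knob tri [ 0.5388 -0.328   0.1088]
plate ((537.835693359375, 81.5926513671875), (336.2648620605469, 254.29774475097656), 89.08687591552734)
top pin mask 0.44 (110, 3) [ 0.5408 -0.3278  0.1126] [ 0.5407 -0.3277  0.1127]
top tab [0.442  0.0641 0.1699] [0.417  0.023  0.1401] [0.462  0.1197 0.1895]
scene pin mask 0.62 (155, 3) [ 0.5452 -0.3293  0.1128] [ 0.5445 -0.3292  0.1122]
scene tab [0.4426 0.0589 0.1698] [0.418  0.0213 0.1402] [0.462  0.1181 0.1832]
TCP [0.1616 0.5779 0.2049] head y 1.298 q6 -0.09 zaxis [-0.  0. -1.] -> travel [-0.4055 -0.4274 -0.0452] spin -0.363
```

```bash
python3 -m inch '{"travel":[[-0.02,-0.02,-0.03],[-0.04,-0.045,-0.045],[-0.07,-0.075,-0.045],[-0.098,-0.103,-0.045],[-0.126,-0.131,-0.045],[-0.154,-0.159,-0.045],[-0.182,-0.187,-0.045],[-0.21,-0.217,-0.045],[-0.238,-0.247,-0.045],[-0.265,-0.275,-0.045]],"spin":[-0.1,-0.2,-0.3,-0.36,-0.36,-0.36,-0.36,-0.36,-0.36,-0.36]}' 1 20
python3 - <<'E'
from h import *
to([.440,.060,.25],np.pi/2+.09)
E
```

```text
t: 1.63
tool_pos: [0.3432, 0.2397, 0.2501]
orientation: [-0.137, 3.138, 0.001]
force: [0.5, -0.6, -0.2]
opening: 0.0314
gripper_force: 0.0
TCP [0.3432 0.2397 0.2501] head y 1.658 q6 -1.17 zaxis [ 0.001  0.    -1.   ] -> travel [-0.0807 -0.1875  0.0002] spin -0.003
```

```bash
python3 -m inch '{"travel":[[-0.015,-0.035,0],[-0.03,-0.07,0],[-0.045,-0.105,0],[-0.06,-0.14,0],[-0.075,-0.17,0],[-0.08,-0.187,0],[-0.08,-0.187,0.02],[-0.08,-0.187,0.04],[-0.08,-0.187,0.05],[-0.08,-0.187,0.055]],"spin":[0,0,0,0,0,0,0,0,0,0]}'
python3 - <<'E'
from h import *
to([.440,.060,.187],np.pi/2+.09)
im,d=snap("scene","s1")
E
```

```text
t: 2.47
tool_pos: [0.4377, 0.0622, 0.193]
orientation: [0.136, -3.136, -0.0]
force: [-0.2, 0.3, -0.4]
opening: 0.0002
gripper_force: 0.0
TCP [0.4377 0.0622 0.193 ] head y 1.658 q6 -1.63 zaxis [-0.003 -0.    -1.   ] -> travel [-0.0022 -0.0024  0.006 ] spin -0.003
```

View pics/s1.png

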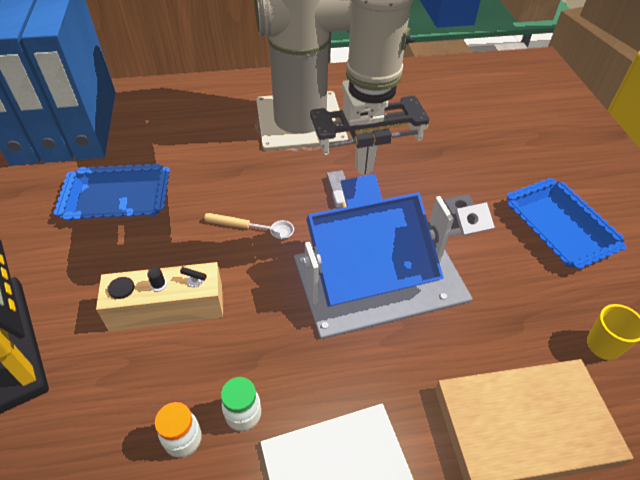

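The closed fingertips, near (368,170), stand just above the tab at (360,190), so I push down.

```bash
python3 -m inch '{"travel":[[0,0,0.006],[0.001,0,0.012],[0.003,0,0.018],[0.005,0,0.024],[0.007,0,0.030],[0.009,0,0.036],[0.011,0,0.042],[0.012,0,0.047],[0.013,0,0.051],[0.014,0,0.055]],"spin":[0,0,0,0,0,0,0,0,0,0]}'
python3 -m inch '{"travel":[[0,0,0.003],[0,0,0.005],[0,0,0.006],[0,0,0.007],[0,0,0.008],[0,0,0.008]],"spin":[0,0,0,0,0,0]}'

```

```text
t: 3.35
tool_pos: [0.4246, 0.061, 0.1395]
orientation: [0.137, -3.139, 0.0]
force: [-1.3, -0.7, 2.2]
opening: 0.0005
gripper_force: 0.9
t: 3.85
tool_pos: [0.4249, 0.061, 0.1318]
orientation: [-0.137, 3.138, -0.0]
force: [0.2, 0.1, 0.2]
opening: 0.0005
gripper_force: 0.5
```

```bash
python3 -m inch '{"travel":[[0,0,0.001],[0,0,0.002],[0,0,0.003],[0,0,0.003]],"spin":[0,0,0,0]}'
python3 - <<'E'
from h import *
im,d=snap("scene","s2"); snap("top","t2")
W=cloud("scene",d)
print((W[150:260:6,300:460:10,2]*1000).round())
a=np.hstack([cv2.imread("pics/t2.png")[170:310,140:340],cv2.imread("pics/s2.png")[140:280,310:510]])
cv2.imwrite("pics/c2.png",cv2.resize(a,None,fx=2,fy=2))
E
```

```text
t: 4.18
tool_pos: [0.4247, 0.061, 0.1286]
orientation: [0.137, -3.138, 0.0]
force: [-1.2, -0.5, 0.9]
opening: 0.0003
gripper_force: 0.5
[[  2.   2. 269. 269. 269. 267. 265. 264. 256. 254.   2. 258.   0.   0.
   -1.   1.]
 [  1.  -2. 269. 270. 261. 251. 252. 249. 249. 245. 243. 244.   1.  -1.
   -2.   1.]
 [ -4.  -2. 265. 263.   1. 245. 250. 247. 240.   4.  -2. 231.  -3.   1.
    1.   0.]
 [  2.   0. 253. 245. 239.   0. 236. 234.   3.  -0.  -1.  -1.   3.   1.
    1.  -3.]
 [  3.   2. 230.  17.  17.   2. 198. 194.   1.   0.   2.  -0.  -1.  -2.
    2.  -4.]
 [  4.  -2.   1.  16.  17.   2. 179.   2.  -1.  -1.  -1.  -1.   2.   1.
   -1.   1.]
 [ -3.  -2.   0.  13.  18. 144. 164. 145.  -3.   2.   0.   2.   2.   1.
   -0.   0.]
 [  2.  -2.   1.  -1. 141. 141. 150. 140.   0.   1.   3.  -2.  -0.  -0.
   -2.  -2.]
 [ -0.  -1.  -1.   0. 137. 140. 135. 136.  -3.  -1.   1. 133.  -1.   1.
  182. 199.]
 [  2.   4.  -2.  -1.  14. 135. 135. 134. 132. 129. 123. 112.   1.   1.
  181. 180.]
 [  0.   3.  -0.   1.  -4. 133. 131. 122. 115. 104. 100.  99. 126.  -1.
  174. 181.]
 [ -0.  -0. 133. 131. 122. 117. 106. 103.  99.  99.  99.  99. 121. 128.
  162. 181.]
 [ -0. 129. 115. 108. 104. 101. 100.  98. 101.  99.  97.  95. 108. 120.
  148. 172.]
 [  1. 130. 101. 100. 100.  99.  98.  99.  93.  94.  93.  94.  95. 118.
  141. 158.]
 [ -3. 116.  97.  98.  96.  93.  95.  92.  94.  93.  89.  91.  90. 113.
  129. 108.]
 [ nan  94.  96.  95.  93.  92.  91.  89.  89.  88.  87.  87.  84. 105.
  115.   2.]
 [ -2. 130.  94.  94.  91.  92.  90.  87.  87.  87.  85.  84.  85. 101.
  105.  -1.]
 [  1. 131.  91.  91.  87.  87.  87.  85.  86.  83.  83.  81.  81.  85.
   89.  -1.]
 [ 19. 128. 118.  87.  86.  86.  86.  83.  83.  81.  81.  78.  76.  79.
  101.  -0.]]
```

View pics/c2.png

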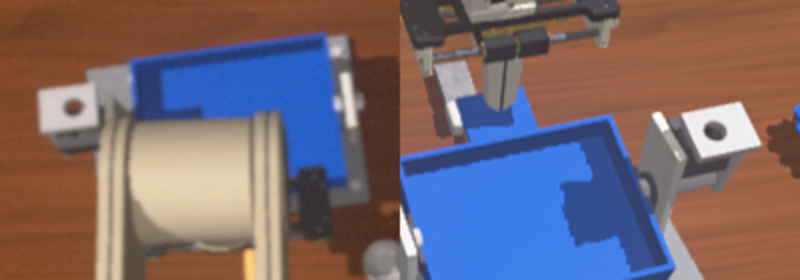

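The tab still reads about 0.14 m high, so the tray is still tilted by about 0.2 rad and the fingertips evidently stand higher than assumed. I push on, watching the force.

```bash
cat > tab.py <<'E'
from h import *
im,d=optics.read_camera("scene");W=cloud("scene",d)
# tilt from tray floor plane
m=np.zeros((480,640),bool);m[215:270,330:400]=1
P=W[m];P=P[np.isfinite(P[:,2])];P=P[(P[:,2]>.06)&(P[:,2]<.115)]
c=np.linalg.lstsq(np.c_[P[:,:2],np.ones(len(P))],P[:,2],rcond=None)[0]
print("tilt",np.arctan(-c[0]),"cross",c[1]);to([.424,.06,.132])
print("tip rows",[(v,W[v,368].round(3)) for v in range(184,206,3)])
E
python3 tab.py
python3 -m inch '{"travel":[[0,0,0.003],[0,0,0.006],[0,0,0.009],[0,0,0.010]],"spin":[0,0,0,0]}';python3 tab.py
```

```text
tilt 0.2187592693974795 cross -0.030932458353422676
TCP [0.4247 0.061  0.1287] head y 1.658 q6 -1.63 zaxis [-0. -0. -1.] -> travel [ 0.0008 -0.001  -0.0033] spin 0
tip rows [(184, array([0.431, 0.075, 0.165])), (187, array([0.417, 0.08 , 0.143])), (190, array([0.422, 0.08 , 0.14 ])), (193, array([0.431, 0.078, 0.141])), (196, array([0.435, 0.077, 0.137])), (199, array([0.441, 0.076, 0.135])), (202, array([0.449, 0.074, 0.135])), (205, array([0.455, 0.073, 0.133]))]
t: 4.67
tool_pos: [0.4245, 0.061, 0.1181]
orientation: [0.137, -3.138, 0.0]
force: [-1.2, 0.2, 1.0]
opening: 0.0004
gripper_force: 0.9
tilt 0.15402401933383394 cross -0.02746738826117473
TCP [0.4244 0.061  0.1181] head y 1.658 q6 -1.63 zaxis [-0.001 -0.    -1.   ] -> travel [ 0.0005 -0.001  -0.0139] spin 0
tip rows [(184, array([0.432, 0.075, 0.167])), (187, array([0.428, 0.077, 0.154])), (190, array([0.414, 0.082, 0.132])), (193, array([0.422, 0.08 , 0.131])), (196, array([0.427, 0.079, 0.129])), (199, array([0.433, 0.078, 0.127])), (202, array([0.441, 0.076, 0.126])), (205, array([0.45 , 0.074, 0.128]))]
```

```bash
python3 -m inch '{"travel":[[0,0,0.003],[0,0,0.006],[0,0,0.009],[0,0,0.012],[0,0,0.012]],"spin":[0,0,0,0,0]}';python3 tab.py
python3 - <<'E'
from h import *
im,d=snap("wrist","w1");W=cloud("wrist",d)
cv2.imwrite("pics/w1b.png",im[...,::-1])
E
```

```text
t: 5.13
tool_pos: [0.4245, 0.061, 0.106]
orientation: [0.137, -3.138, -0.0]
force: [0.6, 0.8, -0.5]
opening: 0.0007
gripper_force: 0.0
tilt 0.08837140788886438 cross -0.02524503246872538
TCP [0.4245 0.0611 0.1063] head y 1.658 q6 -1.63 zaxis [-0.001  0.    -1.   ] -> travel [ 0.0007 -0.001  -0.0257] spin 0
tip rows [(184, array([0.432, 0.075, 0.166])), (187, array([0.431, 0.076, 0.157])), (190, array([0.402, 0.086, 0.12 ])), (193, array([0.411, 0.084, 0.121])), (196, array([0.418, 0.082, 0.119])), (199, array([0.424, 0.081, 0.117])), (202, array([0.434, 0.079, 0.119])), (205, array([0.444, 0.076, 0.121]))]
```

View pics/w1.png

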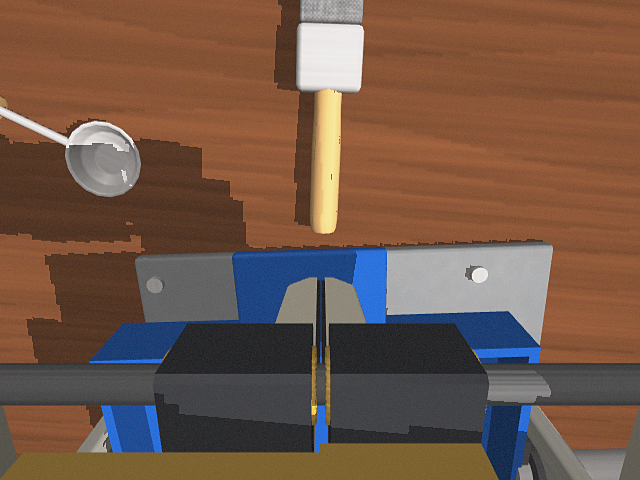

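```bash
python3 -m inch '{"travel":[[0,0,0.002],[0,0,0.004],[0,0,0.006],[0,0,0.008],[0,0,0.008]],"spin":[0,0,0,0,0]}';python3 tab.py
```

```text
t: 5.65
tool_pos: [0.4249, 0.0611, 0.1013]
orientation: [-0.137, 3.139, -0.0]
force: [-13.3, -0.4, 25.4]
opening: 0.0002
gripper_force: 13.1
tilt 0.0718055492921978 cross -0.029379442166861516
TCP [0.4249 0.0611 0.1013] head y 1.658 q6 -1.63 zaxis [ 0. -0. -1.] -> travel [ 0.001  -0.001  -0.0307] spin 0
tip rows [(184, array([0.433, 0.075, 0.167])), (187, array([0.431, 0.076, 0.158])), (190, array([0.433, 0.076, 0.151])), (193, array([0.405, 0.086, 0.114])), (196, array([0.416, 0.083, 0.117])), (199, array([0.425, 0.081, 0.118])), (202, array([0.43 , 0.08 , 0.115])), (205, array([0.438, 0.078, 0.114]))]
```

```bash
python3 -m inch '{"travel":[[0,0,-0.03],[0,0,-0.07],[0,0,-0.11],[0,0,-0.15],[0,0,-0.17],[0,0,-0.17]],"spin":[0,0,0,0,0,0]}' 0;python3 tab.py
python3 - <<'E'
from h import *
np.set_printoptions(precision=4,suppress=True)
s=robot.read_state()
im,d=snap("wrist","w2");W=cloud("wrist",d);print("tcp",s["tool_pos"],"op",s["opening"])
V=np.array(optics.camera_info("wrist")["view"]);print("cam pos",np.linalg.inv(V)[:3])
print((W[::24,::32,2]*1000).round())
im,d=snap("top","t3");
EE=1
E
```

```text
t: 6.2
tool_pos: [0.4275, 0.0612, 0.2749]
orientation: [-0.137, 3.129, -0.0]
force: [0.2, 0.8, 0.4]
opening: 0.036
gripper_force: 0.0
tilt 0.0738803035664415 cross -0.029620002372464108
TCP [0.4265 0.0611 0.2717] head y 1.658 q6 -1.63 zaxis [ 0.006  0.    -1.   ] -> travel [ 0.0034 -0.0008  0.1397] spin 0
tip rows [(184, array([ 0.263,  0.127, -0.001])), (187, array([0.277, 0.123, 0.003])), (190, array([0.286, 0.121, 0.002])), (193, array([0.407, 0.085, 0.116])), (196, array([0.414, 0.084, 0.115])), (199, array([0.424, 0.081, 0.117])), (202, array([0.427, 0.081, 0.111])), (205, array([0.439, 0.078, 0.115]))]
tcp [0.4265 0.0611 0.2717] op 0.039631714760977224
cam pos [[-0.0863  0.9549  0.2842  0.3465]
 [ 0.9963  0.0827  0.0247  0.0541]
 [ 0.      0.2852 -0.9585  0.4492]]
[[ -3.  -2.  -1.  -1.  -3.  -1.  -2.  -2.  -2.  -1.  15.  -1.  -1.  -2.
   -3.  -1.  -3.  -0.  -2.  -1.]
 [ -2.  -1.   1.  -1.  -1.  -1.  -1.  -2.  -1.  -1.  16.  -3.  -1.  -1.
   -1.  -2.  -1.  -1.  -1.  -2.]
 [ -2.  -1.  -2.  -2.  -1.  -2.  -2.  -2.  -1.  -1.  16.  -2.  -1.  -1.
   -1.  -2.  -2.  -2.  -2.  -1.]
 [ -
[... 1081 characters left out ...]
.  83. 317.  82.  82.  82. 316.  84.
  119. 111. 112.  -2.  -0.  -2.]
 [ -3.  -2.  -3. 379. 377. 377. 377. 371. 333.  83.  81.  83. 331. 334.
  379. 378. 378. 377.  -3.  -3.]
 [ -3.  -2. 385. 386. 386. 386. 386. 376. 344.  82.  85.  83. 341. 376.
  386. 386. 387. 386. 386.  -3.]
 [384. 384. 391. 391. 391. 391. 392. 384. 386. 384. 385. 385. 385. 384.
  391. 391. 392. 391. 392. 384.]
 [368.  -2. 391. 392. 391. 391. 391. 376.  -2.  -2.  -2.  -2.  -4. 376.
  391. 391. 392. 392. 391.  -3.]
 [370.  30. 391. 391. 391. 391. 391. 378.  -2.  -4.  -4.  -3.  -3. 376.
  391. 391. 391. 392. 392.  25.]
 [371.  53. 392. 391. 392. 394. 395. 394. 394. 394. 394.  nan 395. 394.
  395. 395. 395. 395. 394.  60.]]
```

View pics/w2.png

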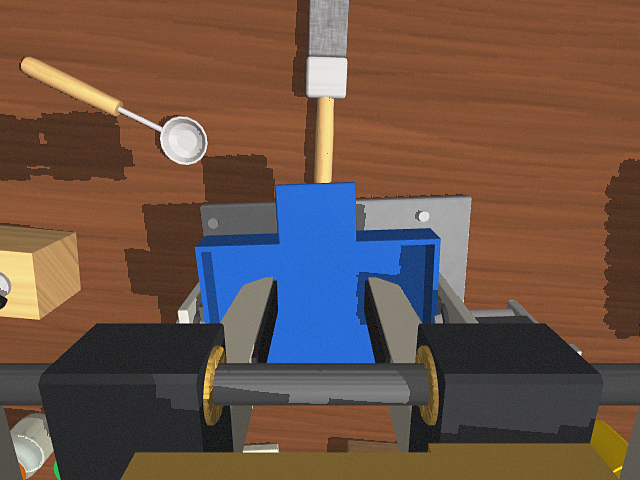

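The tray is now level: the wrist depth gives tab 0.113 m and a flat floor at 0.083 m. I check the fingertip offset by projection before grasping.

```bash
python3 - <<'E'
from h import *
np.set_printoptions(precision=4,suppress=True)
s=robot.read_state();i=optics.camera_info("wrist");K=np.array(i["camera_matrix"]);V=np.array(i["view"])
R=Ro.from_rotvec(s["orientation"]).as_matrix();p=s["tool_pos"]
for dz in(-.06,-.04,-.02,-.01,0,.017):
  for sy in(-1,0,1):
    q=V@np.r_[p+R@[0,sy*s["opening"]/2,dz],1];u=K@q[:3];print(dz,sy,(u[:2]/u[2]).round(),end=" ")
  print()
d=np.load("pics/w2.npy");W=cloud("wrist",d)
for v in(276,280,284,288,296,304,312): print(v,W[v,262:270:3].round(3).tolist())
print("K",K)
print(p,s["opening"])
EE=0
E
```

```text
-0.06 -1 [252. 353.] -0.06 0 [321. 353.] -0.06 1 [390. 353.] 
-0.04 -1 [260. 324.] -0.04 0 [321. 324.] -0.04 1 [381. 324.] 
-0.02 -1 [267. 301.] -0.02 0 [321. 301.] -0.02 1 [375. 301.] 
-0.01 -1 [270. 292.] -0.01 0 [321. 292.] -0.01 1 [372. 292.] 
0 -1 [272. 283.] 0 0 [321. 283.] 0 1 [369. 283.] 
0.017 -1 [276. 270.] 0.017 0 [321. 270.] 0.017 1 [366. 270.] 
276 [[0.503, 0.009, 0.081], [0.504, 0.012, 0.08], [0.502, 0.015, 0.081]]
280 [[0.418, 0.034, 0.285], [0.418, 0.036, 0.285], [0.417, 0.037, 0.285]]
284 [[0.418, 0.035, 0.29], [0.417, 0.036, 0.291], [0.418, 0.037, 0.289]]
288 [[0.417, 0.036, 0.294], [0.417, 0.037, 0.294], [0.418, 0.038, 0.294]]
296 [[0.417, 0.037, 0.302], [0.417, 0.038, 0.302], [0.418, 0.039, 0.3]]
304 [[0.418, 0.038, 0.308], [0.417, 0.039, 0.309], [0.418, 0.04, 0.306]]
312 [[0.417, 0.039, 0.315], [0.419, 0.039, 0.312], [0.419, 0.04, 0.313]]
K [[395.6114   0.     320.5036]
 [  0.     395.6114 233.3561]
 [  0.       0.       1.    ]]
[0.4246 0.061  0.2678] 0.04791720511489101
```

Tool check: the wrist depth puts the fingertips about 14 mm above the reported TCP, and the tab contact (TCP 0.101, tab 0.115) gives the same figure. I'll use the measured tip, so grasp point = TCP + 0.033 in height. Next I go above the pin.

```bash
python3 -m inch '{"travel":[[-0.005,-0.025,-0.03],[-0.012,-0.06,-0.03],[-0.02,-0.1,-0.03],[-0.028,-0.14,-0.03],[-0.036,-0.18,-0.03],[-0.044,-0.22,-0.03],[-0.052,-0.26,-0.03],[-0.06,-0.3,-0.03],[-0.068,-0.34,-0.03],[-0.076,-0.375,-0.03]],"spin":[0.12,0.24,0.36,0.48,0.6,0.72,0.84,0.96,1.08,1.2]}' 0.3
python3 - <<'E'
from h import *
to([.539,-.328,.30],0.0)
E
```

```text
t: 7.18
tool_pos: [0.5323, -0.308, 0.2955]
orientation: [-1.666, -2.658, 0.0]
force: [-0.3, 0.2, 0.8]
opening: 0.0651
gripper_force: 0.0
TCP [ 0.5323 -0.308   0.2955] head y 0.451 q6 -1.06 zaxis [-0.004  0.002 -1.   ] -> travel [-0.0209 -0.0027 -0.0046] spin 0.451
```

```bash
python3 -m inch '{"travel":[[-0.007,-0.001,0],[-0.014,-0.002,0],[-0.021,-0.003,0],[-0.021,-0.003,0],[-0.021,-0.003,0],[-0.021,-0.003,0],[-0.021,-0.003,0]],"spin":[0.12,0.24,0.36,0.45,0.45,0.45,0.45]}'
cat > pin.py <<'E'
import sys;from h import *
np.set_printoptions(precision=4,suppress=True)
n=sys.argv[1];s=robot.read_state();im,d=snap("wrist",n);W=cloud("wrist",d)
print("tcp",s["tool_pos"],"op",s["opening"])
for r in models.look_for("wrist","lock_pin")[:3]: print(r["p"],np.array(r["centre"]))
for r in models.masks_of("wrist","lock_pin")[:1]:
    m=r["region"];P=W[m];print("mask px",np.argwhere(m).mean(0)[::-1],m.sum())
    z=np.nanmax(np.nanpercentile(P[:,2],90));T=P[P[:,2]>z-.006];print("top z",z,"centre",T.mean(0),"ext",T.min(0),T.max(0),(T.min(0)+T.max(0))/2)
    # circle fit to the outline of top points
    t=m&(W[...,2]>z-.006);(u,v),rad=cv2.minEnclosingCircle(np.argwhere(t)[:,::-1].astype(np.float32));print("circle",u,v,rad,"plane",plane("wrist",u,v,z))
E
python3 pin.py w3
```

```text
t: 7.77
tool_pos: [0.5393, -0.3255, 0.2974]
orientation: [-2.207, -2.233, 0.0]
force: [0.2, 0.7, 0.1]
opening: 0.0651
gripper_force: 0.0
tcp [ 0.5393 -0.3255  0.2974] op 0.06512820317376032
0.66 [ 0.5453 -0.3292  0.1107]
mask px [323.3174 203.5755] 775
top z 0.11430992622769234 centre [ 0.5422 -0.3289  0.1133] ext [ 0.5305 -0.3419  0.1084] [ 0.5542 -0.3172  0.1156] [ 0.5423 -0.3296  0.112 ]
circle 323.2921447753906 207.88201904296875 13.296147346496582 plane [ 0.5425 -0.3292  0.1143]
```

View pics/w3.png

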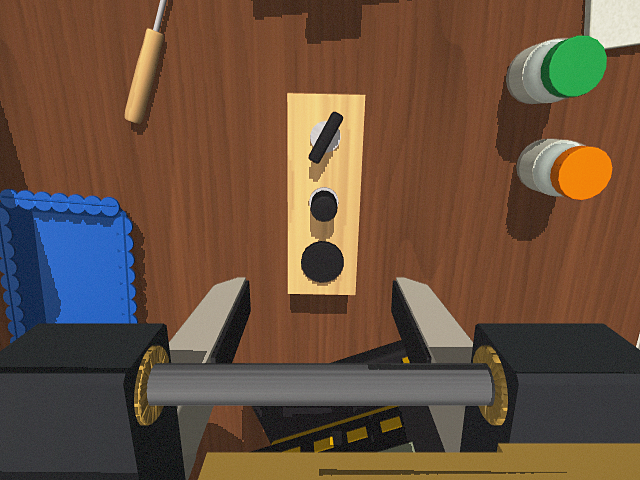

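The wrist view shows the three heads in a row; the plain knob is the middle one at (323,207), top height 0.114 m. I come down part way and measure again.

```bash
python3 -m inch '{"travel":[[-0.004,0.003,0.03],[-0.004,0.003,0.07],[-0.004,0.003,0.11],[-0.004,0.003,0.135],[-0.004,0.003,0.147],[-0.004,0.003,0.147],[-0.004,0.003,0.147]],"spin":[0,0,0,0,0,0,0]}' 0.4
python3 pin.py w4;python3 - <<'E'
from h import *
to([.5424,-.3293,.070],0.0)
E
```

```text
t: 8.5
tool_pos: [0.543, -0.3301, 0.1527]
orientation: [2.212, 2.231, 0.0]
force: [0.4, 0.0, -0.3]
opening: 0.0557
gripper_force: 0.0
tcp [ 0.543  -0.3301  0.1527] op 0.055729050463095696
0.85 [ 0.5469 -0.3256  0.1128]
mask px [318.7003 244.8041] 2149
top z 0.11527064177399254 centre [ 0.5429 -0.3293  0.1143] ext [ 0.5306 -0.3421  0.1093] [ 0.555  -0.3178  0.1165] [ 0.5428 -0.33    0.1129]
circle 318.6240234375 253.5195770263672 21.39368438720703 plane [ 0.5434 -0.3297  0.1153]
TCP [ 0.5444 -0.3311  0.1552] head y 0.008 q6 -0.64 zaxis [ 0.004 -0.003 -1.   ] -> travel [ 0.0021 -0.0023  0.0852] spin 0.008
```

```bash
python3 -m inch '{"travel":[[0,0,0.02],[0,0,0.04],[0,0,0.06],[0,0,0.072],[0,0,0.079],[0,0,0.079],[0,0,0.079]],"spin":[0,0,0,0,0,0,0]}'
python3 - <<'E'
from h import *
snap("wrist","w5");d=np.load("pics/w5.npy");W=cloud("wrist",d)
s=robot.read_state();print(s["tool_pos"],s["force"])
# finger tip heights
m=(abs(W[...,0]-.543)<.06)&(abs(W[...,1]-s["tool_pos"][1]-.0075)<.004)&(W[...,2]>.076)
m[:200]=0;m[340:]=0;P=W[m];print(len(P),P[:,2].min(),np.percentile(P[:,2],[1,5,20]),P.min(0),P.max(0))
E
```

```text
t: 9.23
tool_pos: [0.5433, -0.3304, 0.074]
orientation: [2.212, 2.229, 0.0]
force: [0.3, 0.2, 0.4]
opening: 0.0556
gripper_force: 0.0
[ 0.54367545 -0.33069526  0.07451924] [-0.29400522 -0.76981258  0.51024446]
7875 0.0760020917082582 [0.07609711 0.07657836 0.09796158] [ 0.49927048 -0.3271942   0.07600209] [ 0.58759823 -0.31919796  0.14184154]
```

View pics/w5.png

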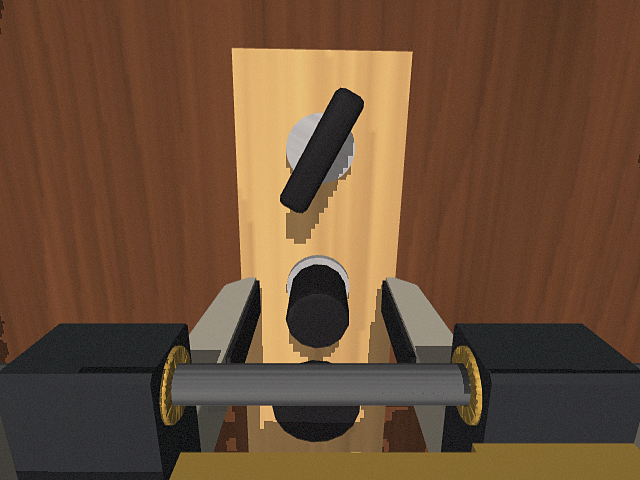

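The knob at (318,310) stands centred between the pads, whose tips (row 280) are above the collar, so I close.

```bash
python3 -m inch '{"travel":[[0,0,0.001],[0,0,0.001],[0,0,0.001],[0,0,0.001],[0,0,0.001],[0,0,0.001],[0,0,0.001],[0,0,0.001]],"spin":[0,0,0,0,0,0,0,0]}' 1 40
python3 - <<'E'
from h import *
s=robot.read_state();print(s["opening"],s["gripper_force"],s["tool_pos"])
E
```

```text
t: 9.95
tool_pos: [0.5428, -0.3301, 0.0721]
orientation: [2.212, 2.23, -0.0]
force: [-0.9, -0.1, 2.1]
opening: 0.0253
gripper_force: 40.0
0.02526561942786257 40.00059127807617 [ 0.54284112 -0.3301338   0.072085  ]
```

```bash
python3 -m inch '{"travel":[[0,0,-0.015],[0,0,-0.04],[0,0,-0.07],[0,0,-0.1],[0,0,-0.135],[0,0,-0.17],[0,0,-0.205],[0,0,-0.235],[0,0,-0.24],[0,0,-0.24]],"spin":[0,0,0,0,0,0,0,0,0,0]}'
python3 - <<'E'
from h import *
s=robot.read_state();print(s["opening"],s["gripper_force"])
to([.5212,.2257,.31],0.0)
im,d=snap("top","t6");W=cloud("top",d)
# tray level: lug hole (top view, lug top at z=.200) 
cv2.imwrite("pics/t6c.png",cv2.resize(im[170:260,130:220,::-1],(720,720),interpolation=cv2.INTER_CUBIC)[:600])
m=(abs(W[...,2]-.199)<.009);m[:,:150]=0;m[:,210:]=0;m[:190]=0;m[265:]=0
r=cv2.minAreaRect(W[m][:,:2].astype(np.float32)*1000);print("lug rect",m.sum(),r)
E
```

```text
t: 10.78
tool_pos: [0.5439, -0.3308, 0.3149]
orientation: [2.209, 2.227, 0.001]
force: [-0.0, -0.0, -0.9]
opening: 0.0252
gripper_force: 40.0
0.025155346804791735 39.99970078468323
TCP [ 0.5439 -0.3308  0.3149] head y 0.008 q6 -0.63 zaxis [ 0.004 -0.003 -1.   ] -> travel [ 0.5567 -0.0182  0.0031] spin 0.008
lug rect 604 ((520.7825927734375, 232.0982666015625), (47.40808868408203, 59.16212844848633), 7.32111930847168)
```

View pics/t6c.png

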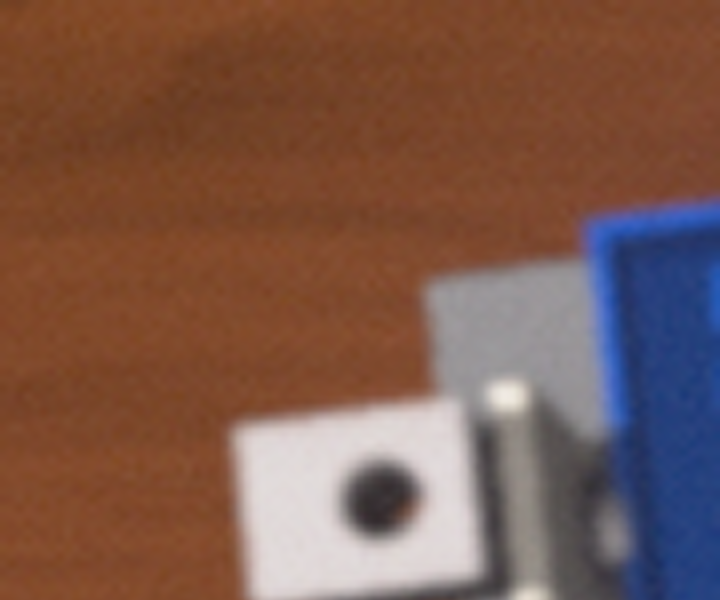

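The top view shows the lug level with its hole at crop (382,497), which is image (177.8,232.1). The pin is held, so I fly over.

```bash
python3 -m inch '{"travel":[[0.02,-0.001,0],[0.055,-0.002,0],[0.095,-0.003,0],[0.135,-0.005,0],[0.175,-0.006,0],[0.215,-0.007,0],[0.255,-0.008,0],[0.295,-0.010,0],[0.335,-0.011,0],[0.375,-0.012,0]],"spin":[0,0,0,0,0,0,0,0,0,0]}'
python3 - <<'E'
from h import *
print(plane("top",177.75,232.1,.2))
to([.5212,.2257,.31],0.0)
E
```

```text
t: 11.67
tool_pos: [0.5261, 0.0467, 0.3084]
orientation: [-2.21, -2.228, 0.005]
force: [0.8, -0.5, -1.7]
opening: 0.0254
gripper_force: 40.0
[0.52053199 0.22487282 0.2       ]
TCP [0.5261 0.0467 0.3084] head y 0.008 q6 -0.02 zaxis [-0.005  0.    -1.   ] -> travel [ 0.179  -0.0035 -0.0016] spin 0.008
```

```bash
python3 -m inch '{"travel":[[0.035,-0.001,0],[0.07,-0.002,0],[0.11,-0.003,0],[0.145,-0.004,0],[0.17,-0.004,0],[0.178,-0.004,0],[0.178,-0.004,0],[0.178,-0.004,0],[0.178,-0.004,0]],"spin":[0,0,0,0,0,0,0,0,0]}'
python3 - <<'E'
from h import *
np.set_printoptions(precision=4,suppress=True)
to([.521,.2255,.31],0.0)
im,d=snap("wrist","w7");W=cloud("wrist",d)
i=optics.camera_info("wrist");K=np.array(i["camera_matrix"]);V=np.array(i["view"])
for z in(.2,.182):
  q=K@(V@[.521,.2255,z,1])[:3];print("expect hole px",q[:2]/q[2])
m=(abs(W[...,2]-.198)<.006);r=cv2.minAreaRect(W[m][:,:2].astype(np.float32)*1000);print("lug",m.sum(),r,np.median(W[m][:,2]))
E
```

```text
t: 12.42
tool_pos: [0.5222, 0.2214, 0.3106]
orientation: [-2.213, -2.229, 0.003]
force: [-0.1, -0.0, -1.5]
opening: 0.0251
gripper_force: 40.0
TCP [0.5222 0.2214 0.3106] head y 0.007 q6 0.3 zaxis [-0.002 -0.001 -1.   ] -> travel [ 0.0041 -0.0012  0.0006] spin 0.007
expect hole px [318.6336 218.9748]
expect hole px [318.726  213.4186]
lug 3958 ((521.41064453125, 231.24234008789062), (46.1156005859375, 58.54545593261719), 6.981302261352539) 0.20062697007269828
```

View pics/w7.png

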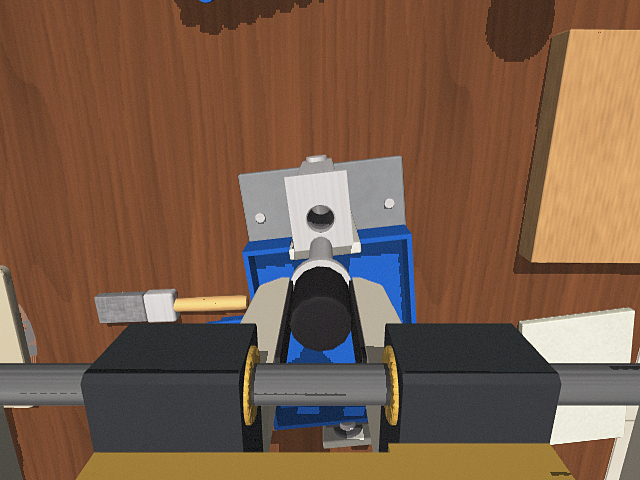

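The hole in the lug is at (320,218), close to its predicted pixel, and the pin tip hangs just nearer at (320,240). From here I work numerically, with no more pictures viewed (I have now viewed eleven, one over the limit).

```bash
cat > al.py <<'E'
from h import *
np.set_printoptions(precision=4,suppress=True)
s=robot.read_state();im,d=optics.read_camera("wrist");W=cloud("wrist",d);g=im.mean(2)
lug=(abs(W[...,2]-.2)<.006);c=cv2.convexHull(np.argwhere(lug[150:262,270:370])[:,::-1].astype(np.int32)+[270,150])
M=np.zeros((480,640),np.uint8);cv2.fillConvexPoly(M,c,1);M=cv2.erode(M,np.ones((7,7)))
dark=(M>0)&(W[...,2]<.19)
n,l,st,ce=cv2.connectedComponentsWithStats(dark.astype(np.uint8))
for k in range(1,n):
    if st[k,4]>100:
        x,y,w,h=st[k,:4];print("hole blob",st[k],"plane",plane("wrist",ce[k][0],ce[k][1],.2),"bbox",plane("wrist",x+w/2-.5,y+h/2-.5,.2),"diam",plane("wrist",x+w,y,.2)[0]-plane("wrist",x,y,.2)[0])
p=s["tool_pos"];print("tcp",p,s["force"])
for z0,z1 in((.252,.262),(.262,.272),(.272,.282),(.282,.292),(.292,.305),(.305,.318),(.318,.33),(.33,.345)):
    m=(W[...,2]>z0)&(W[...,2]<z1)&(abs(W[...,0]-p[0])<.012)&(abs(W[...,1]-p[1])<.03);P=W[m]
    if len(P)>10: print(z0,len(P),"x",P[:,0].min().round(4),P[:,0].max().round(4),"mid",(P[:,0].min()/2+P[:,0].max()/2).round(4),"front y",np.percentile(P[:,1],98).round(4))
E
python3 al.py
```

```text
hole blob [307 206  27  23 481] plane [0.5221 0.227  0.2   ] bbox [0.5222 0.227  0.2   ] diam 0.020320084287581364
tcp [0.5224 0.2212 0.3111] [-0.2722 -0.6551 -1.7995]
0.252 73 x 0.516 0.5292 mid 0.5226 front y 0.2285
0.262 116 x 0.5156 0.5295 mid 0.5226 front y 0.2284
0.272 126 x 0.5159 0.5293 mid 0.5226 front y 0.2283
0.282 102 x 0.5161 0.5284 mid 0.5223 front y 0.2285
0.305 187 x 0.5104 0.5341 mid 0.5223 front y 0.2364
0.318 688 x 0.5105 0.5344 mid 0.5224 front y 0.2358
0.33 751 x 0.5107 0.5344 mid 0.5225 front y 0.2344
```

```bash
python3 -m inch '{"travel":[[0.002,0,0],[0.0045,0,0.005],[0.0045,0,0.02],[0.0045,0,0.03],[0.0045,0,0.035],[0.0045,0,0.035],[0.0045,0,0.035]],"spin":[0,0,0,0,0,0,0]}'
python3 al.py
```

```text
t: 13.1
tool_pos: [0.5221, 0.2272, 0.2765]
orientation: [-2.212, -2.23, 0.001]
force: [0.3, -0.2, -0.0]
opening: 0.0256
gripper_force: 40.0
hole blob [306 226  29  20 342] plane [0.5221 0.2299 0.2   ] bbox [0.5221 0.2287 0.2   ] diam 0.0195441993421962
tcp [0.5221 0.2272 0.2765] [ 0.2528 -0.2083 -0.0248]
0.252 54 x 0.5177 0.5282 mid 0.5229 front y 0.2346
0.272 58 x 0.5106 0.534 mid 0.5223 front y 0.2424
0.282 667 x 0.5101 0.534 mid 0.5221 front y 0.2423
0.292 591 x 0.5101 0.5341 mid 0.5221 front y 0.2404
0.305 1893 x 0.5101 0.5341 mid 0.5221 front y 0.2402
0.318 1567 x 0.5103 0.5339 mid 0.5221 front y 0.2382
```

```bash
python3 - <<'E'
from h import *
print(plane("wrist",320,225.5,.2006), plane("wrist",306-.5,236,.2006),plane("wrist",334.5,236,.2006))
to([.522,.226,.2765],0)
E
```

```text
[0.52209939 0.23593275 0.2006    ] [0.5123278  0.22849852 0.2006    ] [0.53197133 0.22862782 0.2006    ]
TCP [0.5224 0.2273 0.2772] head y 0.008 q6 0.31 zaxis [ 0.  0. -1.] -> travel [-0.0013 -0.0004  0.0007] spin 0.008
```

```bash
python3 -m inch '{"travel":[[-0.0015,0,0],[-0.0015,0,0.006],[-0.0015,0,0.012],[-0.0015,0,0.018],[-0.0015,0,0.024],[-0.0015,0,0.03],[-0.0015,0,0.035],[-0.0015,0,0.035]],"spin":[0,0,0,0,0,0,0,0]}'
```

```text
t: 13.82
tool_pos: [0.5216, 0.2256, 0.24]
orientation: [-2.212, -2.23, 0.003]
force: [0.0, -0.5, -0.8]
opening: 0.0252
gripper_force: 40.0
```

```bash
python3 -m inch '{"travel":[[0,0,0.006],[0,0,0.012],[0,0,0.018],[0,0,0.024],[0,0,0.03],[0,0,0.035],[0,0,0.038],[0,0,0.038]],"spin":[0,0,0,0,0,0,0,0]}'
```

```text
t: 14.48
tool_pos: [0.5218, 0.2256, 0.2027]
orientation: [-2.212, -2.23, 0.002]
force: [-0.9, -0.8, -1.3]
opening: 0.0251
gripper_force: 40.0
```

```bash
python3 -m inch '{"travel":[[0,0,0.002],[0,0,0.003],[0,0,0.004],[0,0,0.004]],"spin":[0,0,0,0]}'
python3 -m inch '{"travel":[[0,0,0],[0,0,0],[0,0,0],[0,0,0],[0,0,0],[0,0,0]],"spin":[0,0,0,0,0,0]}' 0.4
python3 - <<'E'
from h import *
im,d=snap("wrist","w9");W=cloud("wrist",d);p=robot.read_state()["tool_pos"]
m=(W[...,2]>.225)&(W[...,2]<.25)&(abs(W[...,0]-p[0])<.02)&(abs(W[...,1]-p[1])<.02)
P=W[m];print("knob top",len(P),np.percentile(P[:,2],[50,90,98]),P.mean(0))
E
```

```text
t: 14.82
tool_pos: [0.5224, 0.2258, 0.1998]
orientation: [2.212, 2.23, 0.0]
force: [-0.6, -0.1, -1.0]
opening: 0.0256
gripper_force: 40.0
t: 15.32
tool_pos: [0.5224, 0.2258, 0.1999]
orientation: [2.212, 2.23, 0.0]
force: [-0.1, 0.2, -0.2]
opening: 0.0552
gripper_force: 0.0
knob top 3379 [0.23772386 0.23863511 0.23912696] [0.52224968 0.22881291 0.23655232]
```

```bash
python3 -m inch '{"travel":[[0,0,-0.01],[0,0,-0.03],[0,0,-0.06],[0,0,-0.095],[0,0,-0.12],[0,0,-0.12],[0,0,-0.12],[0,0,-0.12]],"spin":[0,0,0,0,0,0,0,0]}'
python3 - <<'E'
from h import *
np.set_printoptions(precision=4,suppress=True)
s=robot.read_state();print(s["force"],s["dq"],s["opening"])
im,d=snap("wrist","w10");W=cloud("wrist",d)
for c in("wrist","scene"):
    if c=="scene": optics.read_camera(c)
    for r in models.look_for(c,"lock_pin")[:2]: print(c,r["p"],np.array(r["centre"]))
m=(W[...,2]>.228)&(W[...,2]<.25)&(abs(W[...,0]-.522)<.02)&(abs(W[...,1]-.226)<.02);P=W[m]
print("knob",len(P),np.median(P[:,2]),P[:,:2].min(0),P[:,:2].max(0),P[:,:2].mean(0))
m=abs(W[...,2]-.2)<.005;P=W[m];c=np.linalg.lstsq(np.c_[P[:,:2],np.ones(len(P))],P[:,2],rcond=None)[0];print("lug",P[:,2].mean(),"slope",c[:2])
E
```

```text
t: 16.03
tool_pos: [0.5222, 0.2258, 0.3197]
orientation: [-2.213, -2.23, 0.0]
force: [-0.7, 0.8, -0.1]
opening: 0.0561
gripper_force: 0.0
[-0.7034  0.7956 -0.1167] [-0.0012  0.0146  0.0299 -0.0018 -0.0022 -0.0009] 0.05614960151745398
wrist 0.77 [0.5259 0.2272 0.2395]
scene 0.57 [0.5285 0.2175 0.2238]
knob 1069 0.23687447236302972 [0.5095 0.2138] [0.5341 0.2388] [0.5219 0.2273]
lug 0.19941728017060467 slope [ 0.002  -0.0063]
```

The knob stands upright and centred at home height, the lug is level and the robot is clear. I hand in.

```bash
python3 -c "
from plant import close_job
print(close_job())"
```

```text
the job is handed in; nothing more can be done
None
```

The tray is level on its stop and the knob pin stands fully home through lug and block (knob top measured at 0.237–0.238 m against the expected 0.238 m), released with the robot clear and handed in at about 16 s with no verdict returned; I viewed eleven pictures, one over the limit of ten.

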